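# Clamp a flow cell in its toggle-clamp stand

## Robot

A 6-joint arm with a two-finger parallel gripper is mounted at the origin on a cart in front of the work surface, level with it; the furniture and walls round the work are solid. World frame = base frame: x ahead of the robot, y to its left, z up, the work surface at z = 0. Lengths are in m, angles in degrees, forces in N, time in s.
With the tool pointing down it reaches from about 0.4 to 0.825 m from the base axis. Payload 7 kg.
Tool frame: the origin (TCP) lies on the centre line of the jaws, within the pads' length; the fingertips stand 19 mm ahead of it and the grasp point (between the pads) is the TCP; z points along the fingers, y is the line along which they close (so a half turn about z gives the same grasp; the last joint's range is limited). The gripper opens to 88 mm and grips with 3 to 60 N. Pads are 19 mm wide; open, the fingers measure 130 mm over their backs; the gripper's body (78 mm by 193 mm) begins 47 mm behind the grasp point.
Start: joints at [-57.347, 20.546, 0.682, 0, -70.136, -16.507], TCP at [0.188, -0.648, 0.246] pointing down, gripper open.
Joint ranges: [-176.03, 176.03], [-82.01, 121.73], [-58.28, 71.71], [-173.87, 95.51], [-174.79, -0.11], [-173.66, 173.66]. Speed limits (degrees/s): [136.94, 136.94, 172.46, 180, 180, 180].

## Interface

Orientations are given as [roll, pitch, yaw] about the fixed x, y, z axes, in that order (R = Rz(yaw) Ry(pitch) Rx(roll)).
In Python, from plant import get_state, capture, close_job gives the robot as it stands.
- The arm moves only by the tool apply_moves, never from a script. Its argument "targets" is a list of rows, each a list of 7 numbers: the opening, from 0 (shut) to 1 (fully open), then the shift along the tool's x, y, z normalised to -1 to 1, where 1 is 1000 mm, then the turn, a rotation vector about the tool's x, y, z normalised to -1 to 1, where 1 is 90 degrees. In form: [[claw, tx, ty, tz, ax, ay, az], ...]. A call has 1 to 20 rows; each row shifts and turns the commanded pose from where the row before left it, along the tool's axes as they then stand; what a row does not reach is not made up. A row lasts 1/12 s, in which the tool goes at most 41.7 mm and 7.16 degrees, less where a joint would pass 70% of its speed; a pose out of reach is approached as far as the arm can. A call with a number of a shift or a turn outside -1 to 1 is refused whole. A call with a gripper value outside its range is refused whole. The fingers move at their own pace and stop on an object; "newtons" is the grip in N (left out, the last holds). Time passes only in rows, so rows that do not move let the fingers close. It gives the time, the measured TCP pose, the force, the opening and the grip force at its end, in the units of the state.
- get_state(): the state, without advancing time (a new reading comes with each control period).
- capture(name): name is "scene" or "top"; returns a dict with "frame" (480x640x3 uint8, red, green, blue), "range_z" (480x640 float32, m along the optical axis (not along the pixel's ray), 0 where there is no reading), "camera_matrix" (3x3 intrinsics, pixels), "T" (4x4, takes a point from camera to world coordinates). Camera axes: x right, y down, z forward; pixel columns grow to the right and rows downward; lengths in m; the calibration is good to about 2 mm. A picture is of the moment at which its call begins.
- close_job(): hands the job in; it is judged then, once.
The state is a dict: "time_s": time; "joints": joint angles; "qd": joint speeds; "joint_torque": joint torques, N m; "tcp_pos": TCP position; "eef_rot": TCP orientation; "contact_force": force on the tool from outside, world axes, zero at the start; "moment": the same for the moment, N m; "gripper_width": finger opening in m; "gripper_force": force on a finger pad.
Only numpy, scipy, OpenCV 4.12 (cv2) and the standard library are available. Lean on these libraries where they do the work, as an engineer would, in place of code of your own. Each camera call takes 0.05 s, during which the arm holds its last target. There are 200 camera calls.

## Task

Load the flow cell into the clamping stand: set it flat in the nest with its two port fittings at the front (away from the clamp), slide it home so that it touches both rear pins and the side pin, and then push the toggle clamp's handle down over centre so that the pad holds the cell. Let go, leave the cell clamped, and do not disturb the things standing around.

Things in the scene. Friction and masses are not known exactly. Their poses are not given: they have to be found in the camera images.
- stand: clamping stand, fixed: aluminium plate, upper face 16 mm above the table, with a flat nest at its front (left) end and a steel toggle clamp on a riser behind the nest. Origin on the table under the middle of the cell's home place; +x level from nest to clamp (roughly to the robot's right), +y roughly away from the robot, z up. The plate spans x -55 to 130 mm, y -50 to 50 mm.
- nest_home (a point): where the cell's centre is when the cell is home: in the stand's frame x = y = 0, z = 36 mm; axes as the stand's. The cell has 6 mm of play each way in the nest: towards -x and -y from home, up to two low aluminium rails 3 mm high and 6 mm wide (inner faces at x = -36 mm and y = -28 mm in the stand's frame).
- rear_stop (a point): midway between the two rear locating pins, at nest floor height: steel pins 8 mm thick, 12 mm high, at x = 34 mm, y = 14 and -14 mm in the stand's frame. The cell's rear face (+x) must touch both.
- side_stop (a point): foot of the one side locating pin, at nest floor height: steel, 8 mm thick, 12 mm high, at x = 16 mm, y = 26 mm in the stand's frame. The cell's +y face must touch it.
- cell_mid (a point): centre of the flow cell, half-way up: a loose block 60 (x) x 44 (y) x 40 mm (z), 0.18 to 0.31 kg, steel below, white plastic above, a steel disc (26 mm across, 2 mm high) in the middle of its top. Starts on the table left of the stand, front end to the left. x along its length (+x is the rear, which goes to the rear pins), z up; when home its axes are parallel to the stand's.
- cell_ports (a point): point inside the cell 22.5 mm in front (-x) of its centre, 20 mm above its underside; above it two black plugged port fittings (10 mm thick, 11 mm to either side, 10 mm high) stand on the front of the cell's top.
- flow_cell: the flow cell itself; origin at the centre of its underside, axes as cell_mid.
- clamp_pad: round rubber pad, 17 mm across, under the tip of the clamp's arm; origin in the middle of its face. At the start the arm is raised 40 degrees and the pad hangs over the middle of the nest, 112 mm above the table, its arm reaching on over the nest's front: a gripper cannot come straight down there. Hold the cell by its front half, tool leaning back 25 to 45 degrees towards the stand's -x. Shut, the sprung pad presses with about 45 N.
- clamp_handle (a joint): angle of the handle against the arm, rad: 2.30 at the start (handle upright); falls as the handle is pushed back and down, the arm coming down with it. The pad meets the cell at about 0.4, dead centre is at 0.10, the stop at 0. Before the centre the sprung pad drives the handle back up; past it the handle snaps to the stop and stays. About 1 N at the grip, about 5 N just before the centre.
- handle_grip (a point): middle of the handle's black grip, 66 long, 15 wide, 18 mm thick. x along the handle to its free end, y across, z out of the face to push (it faces the nest at the start, up when clamped). It moves in the stand's x-z plane, nearly on an arc of 95 mm radius, away from the nest and down: from about x = 78, z = 202 mm in the stand's frame to x = 168, z = 121 mm, where the handle is level.
- dropper: bystander: small amber dropper bottle, 32 mm wide, 72 mm high, beyond the stand; origin under its centre
- timer: bystander: small lab timer on its foot, 33 x 68 x 56 mm, to the right beyond the clamp; origin under its centre
- beaker: bystander: empty 50 ml glass beaker, 45 mm wide, 56 mm high, beyond the clamp; origin under its centre
- tape: bystander: roll of label tape, 62 mm across, 18 mm high, lying right of the clamp; origin under its centre

How it is judged (in metres and radians):
On the way, in this order (a step that is already met when the one before it is completed fails the run):
1. the cell lies flat in the nest, between rails and pins, ports at the front, while the handle is still up (x of cell_mid in the frame of stand between -0.007 and 0.0025 m and y of cell_mid in the frame of stand between -0.007 and 0.0025 m and z of cell_mid in the frame of stand below 0.038 m and x of cell_ports in the frame of stand below -0.015 m and angle between cell_mid's own z axis and vertical below 0.05 rad and value of joint clamp_handle above 1.3 rad), for 0.2 s.
2. the handle is down past the centre and the pad presses on the cell (value of joint clamp_handle below 0.05 rad and contact force between clamp_pad and flow_cell above 5 N), for 0.2 s.
At the end, for the whole second after the job is handed in: the cell lies flat in the nest, fittings at the front, within 2 mm of touching both rear pins and the side pin (within 0.06 rad of square); the handle rests past the centre (joint below 0.05 rad) and the pad presses on the cell with more than 5 N (all of step 2 and x of cell_mid in the frame of stand between -0.002 and 0.0025 m and y of cell_mid in the frame of stand between -0.002 and 0.0025 m and z of cell_mid in the frame of stand between 0.034 and 0.038 m and x of cell_ports in the frame of stand below -0.015 m and angle between the x axis of cell_mid and the x axis of stand, either way round below 0.06 rad and angle between cell_mid's own z axis and vertical below 0.05 rad and linear speed of flow_cell below 0.01 m/s).
It fails at once if a bystander (dropper bottle, timer, beaker, tape roll) is shoved by more than 30 mm (distance of any of dropper, timer, beaker, tape from where it was at the start of the episode above 0.03 m).
It fails at once if an upright bystander (dropper bottle, timer, beaker) is tipped (angle between any of dropper, timer, beaker's own z axis and vertical above 0.5 rad).
It fails at once if the cell is tipped over (angle between cell_mid's own z axis and vertical above 0.7 rad).
It also fails if it takes over 54 s, if anything falls off the work surface, if the arm or the gripper's body presses on something with over 40 N, if the wrist force passes 120 N, or if a joint passes its speed limit or range.

## Working session

There is one attempt and no reset: what is moved stays moved. The work goes in short steps, Python scripts to look and compute and a tool call to move; the robot and the scene stay as the last step left them, time stands still between calls to the robot, and variables do not carry over. Pictures are saved under pics/ and viewed, at most 10 in all, crops included, and the job is handed in when it is done.

Besides the shell and the picture viewer there is one more tool, called by a JSON object that holds its "fn" and its "kwargs", one argument or row to a line. apply_moves: Moves the arm, as the interface text tells. Scaled input: -1 to 1 covers 1000 mm each way for a shift and 90 degrees each way for a turn. Its arguments: {"type":"object","properties":{"targets":{"type":"array","items":{"type":"array","items":{"type":"number"}}},"newtons":{"type":"number"}},"required":["targets"]}

```bash
mkdir -p pics; ls; cat > h.py <<'E'
import numpy as np, cv2
from plant import get_state, capture, close_job
def cap(n,save=None):
    c=capture(n)
    if save: cv2.imwrite('pics/'+save+'.png',c['frame'][:,:,::-1])
    return c
def cloud(c):
    K=np.array(c['camera_matrix']);z=c['range_z'];v,u=np.mgrid[:480,:640]
    p=np.stack([(u-K[0,2])/K[0,0]*z,(v-K[1,2])/K[1,1]*z,z],-1)
    T=np.array(c['T']);w=p@T[:3,:3].T+T[:3,3];w[z<=0]=np.nan
    return w
E
python3 - <<'E'
from h import *
for n in('scene','top'):
    c=cap(n,n+'1');np.savez('/tmp/'+n,**{k:np.array(v) for k,v in c.items()});print(n,np.round(c['T'],3).tolist(),np.round(c['camera_matrix'],1).tolist())
print(get_state())
E
```

```text
pics
scene [[-0.76, -0.308, 0.572, -0.161], [-0.649, 0.327, -0.687, 0.788], [0.024, -0.894, -0.448, 0.672], [0.0, 0.0, 0.0, 1.0]] [[614.4, 0.0, 326.9], [0.0, 614.4, 234.6], [0.0, 0.0, 1.0]]
top [[0.008, -0.997, 0.081, 0.423], [-1.0, -0.009, -0.021, -0.024], [0.021, -0.081, -0.997, 1.26], [0.0, 0.0, 0.0, 1.0]] [[514.0, 0.0, 315.8], [0.0, 514.0, 233.8], [0.0, 0.0, 1.0]]
{'time_s': 0.1, 'joints': array([-5.73477167e+01,  2.05877749e+01,  6.39888209e-01, -1.47011152e-02,
       -7.01380806e+01, -1.65066112e+01]), 'qd': array([-0.06708465, -0.06881461,  0.20035653,  0.05990356,  0.01777819,
       -0.04401802]), 'joint_torque': array([-2.32974475e-03, -5.84161341e+01,  2.93750310e+01,  7.01576516e+00,
        1.01358601e-02, -3.58158593e-05]), 'tcp_pos': array([ 0.18754701, -0.64799821,  0.24472749]), 'eef_rot': array([ 1.79913649e+02, -1.11761181e-02, -1.63859325e+02]), 'contact_force': array([ 0.26781129,  0.52194984, -0.15871233]), 'moment': array([0.02846342, 0.04027657, 0.04946374]), 'gripper_force': 0.0, 'gripper_width': 0.08742992525092187}
```

View pics/scene1.png

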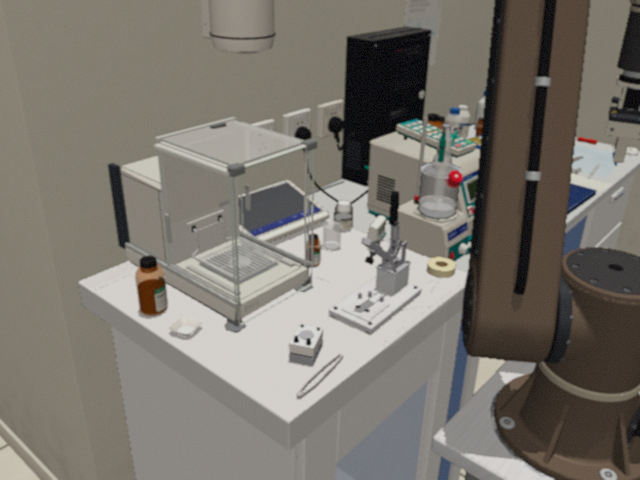

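View pics/top1.png

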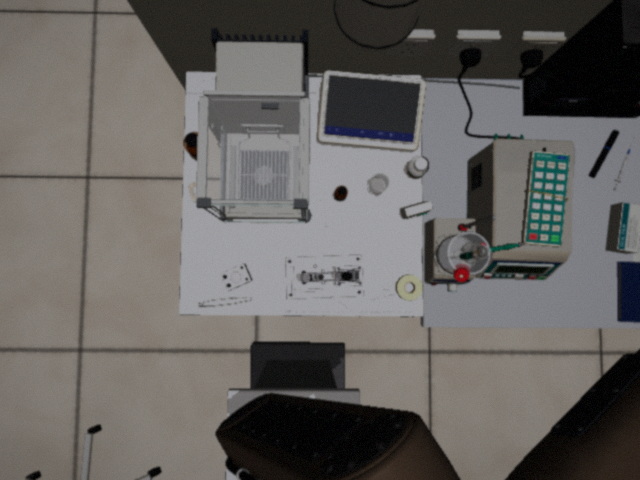

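The scene view shows the cell at about (306,342), the stand at (376,302) and the upright handle at (394,210). In the top view the cell is at (237,276), the stand at (325,277) and the tape at (409,287). Next I'll fit these from depth.

```bash
python3 - <<'E'
from h import *
for n,(u0,u1,v0,v1) in {'top':(200,400,240,312),'scene':(270,440,180,390)}.items():
    c=dict(np.load('/tmp/'+n+'.npz'));w=cloud(c)
    cv2.imwrite('pics/%s_c.png'%n,cv2.resize(c['frame'][v0:v1,u0:u1,::-1],None,fx=4 if n=='top' else 2.8,fy=4 if n=='top' else 2.8,interpolation=cv2.INTER_CUBIC))
    P=w[v0:v1,u0:u1].reshape(-1,3);P=P[~np.isnan(P[:,0])]
    P=P[(P[:,0]>.3)&(P[:,0]<.55)]
    t=P[np.abs(P[:,2])<.006];print(n,'table z',np.median(t[:,2]))
    cell=(P[:,1]>.08)&(P[:,2]>.033)&(P[:,2]<.046)
    st=(P[:,1]<.08)&(P[:,1]>-.16)&(P[:,2]>.011)&(P[:,2]<.021)
    for m in (cell,st):
        q=P[m];print(len(q),np.round(np.median(q,0),4),[np.round(x,4) for x in cv2.minAreaRect(q[:,:2].astype(np.float32)*1000)], q.min(0).round(3),q.max(0).round(3))
    h=P[(P[:,2]>.06)&(P[:,1]<.08)&(P[:,1]>-.16)]
    for z in np.arange(.06,.26,.02):
        q=h[(h[:,2]>z)&(h[:,2]<=z+.02)]
        if len(q):print(round(z,2),len(q),q.mean(0).round(3),q.min(0).round(3),q.max(0).round(3))
E
```

```text
top table z 0.0008761155182239744
448 [0.4204 0.1385 0.0413] [array([419.6868, 140.3791]), array([44.216 , 60.1881]), np.float64(24.5374)] [0.39  0.105 0.033] [0.451 0.174 0.046]
2131 [ 0.4222 -0.058   0.0169] [array([422.0201, -69.4586]), array([ 99.9666, 185.245 ]), np.float64(2.8005)] [ 0.369 -0.16   0.011] [0.476 0.024 0.021]
0.06 292 [ 0.425 -0.125  0.07 ] [ 0.402 -0.156  0.064] [ 0.448 -0.093  0.076]
0.08 48 [ 0.423 -0.113  0.09 ] [ 0.409 -0.131  0.083] [ 0.439 -0.099  0.096]
0.1 100 [ 0.424 -0.121  0.113] [ 0.411 -0.147  0.101] [ 0.44  -0.035  0.12 ]
0.12 87 [ 0.422 -0.071  0.13 ] [ 0.411 -0.144  0.12 ] [ 0.438 -0.033  0.139]
0.14 93 [ 0.421 -0.051  0.149] [ 0.411 -0.126  0.141] [ 0.431 -0.014  0.16 ]
0.16 89 [ 0.421 -0.038  0.166] [ 0.411 -0.115  0.16 ] [ 0.433 -0.014  0.172]
0.18 4 [ 0.42  -0.103  0.189] [ 0.416 -0.107  0.182] [ 0.425 -0.101  0.194]
0.2 3 [ 0.425 -0.101  0.211] [ 0.42  -0.102  0.202] [ 0.429 -0.101  0.218]
0.22 59 [ 0.424 -0.109  0.231] [ 0.417 -0.116  0.221] [ 0.431 -0.1    0.237]
scene table z 0.0014787333222702204
594 [0.4156 0.1448 0.0417] [array([419.43
[... 329 characters left out ...]
.08 ]
0.08 183 [ 0.419 -0.115  0.09 ] [ 0.408 -0.149  0.08 ] [ 0.438 -0.09   0.1  ]
0.1 244 [ 0.419 -0.105  0.111] [ 0.409 -0.148  0.1  ] [ 0.438 -0.023  0.12 ]
0.12 233 [ 0.42  -0.074  0.129] [ 0.41  -0.141  0.12 ] [ 0.437 -0.022  0.139]
0.14 160 [ 0.419 -0.073  0.149] [ 0.41  -0.125  0.14 ] [ 0.433 -0.015  0.16 ]
0.16 137 [ 0.419 -0.064  0.168] [ 0.409 -0.12   0.16 ] [ 0.433 -0.011  0.18 ]
0.18 88 [ 0.422 -0.104  0.19 ] [ 0.414 -0.116  0.18 ] [ 0.431 -0.097  0.2  ]
0.2 87 [ 0.421 -0.104  0.21 ] [ 0.415 -0.116  0.2  ] [ 0.43  -0.097  0.22 ]
0.22 72 [ 0.424 -0.103  0.228] [ 0.416 -0.115  0.22 ] [ 0.55  -0.02   0.236]
0.24 1 [ 0.55  -0.02   0.242] [ 0.55  -0.02   0.242] [ 0.55  -0.02   0.242]
```

View pics/top_c.png

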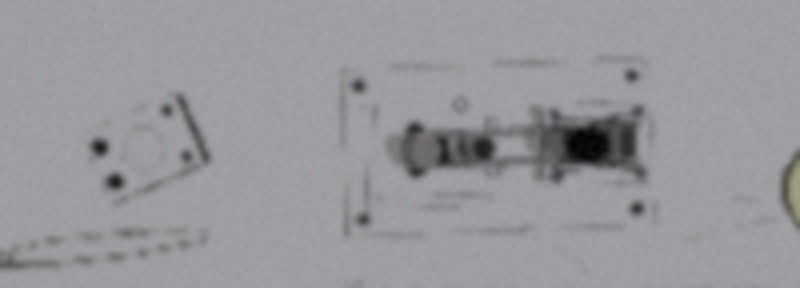

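View pics/scene_c.png

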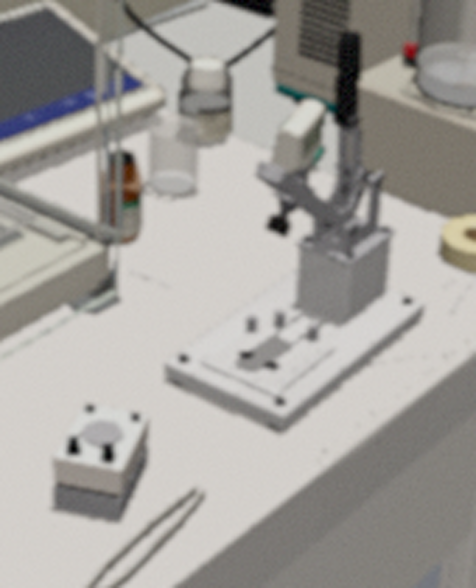

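```bash
cat >> h.py <<'E'
from scipy.spatial.transform import Rotation as Rn
def pose():
    s=get_state();return np.array(s['tcp_pos']),Rn.from_euler('xyz',s['eef_rot'],degrees=True)
def dirv(a): a=np.radians(a);return np.array([np.cos(a),np.sin(a),0])
def Rlean(yaw,th):   # yaw: world heading of object's +x ; tool leaning back th deg
    cx=dirv(yaw);t=np.radians(th);z=np.sin(t)*cx-[0,0,np.cos(t)];x=np.cos(t)*cx+[0,0,np.sin(t)]
    return Rn.from_matrix(np.stack([x,np.cross(z,x),z],1))
def plan(steps,p=None,R=None,vmm=38,wd=6.5):
    p0,R0=pose();p=p0 if p is None else p;R=R0 if R is None else R
    for kind,t in steps:
        if kind=='p':
            d=R.inv().apply(np.array(t)-p);n=max(1,int(np.ceil(np.linalg.norm(d)*1000/vmm)));print(n,'x shift',(d/n).round(4).tolist());p=np.array(t)
        else:
            w=(R.inv()*t).as_rotvec(degrees=True);n=max(1,int(np.ceil(np.linalg.norm(w)/wd)));print(n,'x turn',(w/n/90).round(4).tolist());R=t
E
python3 - <<'E'
from h import *
R=Rlean(-65.5,0)
plan([('p',[.25,-.55,.42]),('p',[.38,-.20,.42]),('r',R),('p',[.413,.155,.30]),('r',Rlean(-65.5,40)),('p',[.413,.155,.12])])
E
```

```text
6 x shift [-0.0145, 0.0128, -0.0292]
10 x shift [-0.0222, 0.03, 0.0]
16 x turn [0.0001, 0.0, -0.0683]
10 x shift [-0.0309, -0.0177, 0.012]
7 x turn [0.0, 0.0635, -0.0]
5 x shift [-0.0231, 0.0, 0.0276]
```

{"fn": "apply_moves", "kwargs": {
  "targets": [
    [1, -0.0145, 0.0128, -0.0292, 0, 0, 0],
    [1, -0.0145, 0.0128, -0.0292, 0, 0, 0],
    [1, -0.0145, 0.0128, -0.0292, 0, 0, 0],
    [1, -0.0145, 0.0128, -0.0292, 0, 0, 0],
    [1, -0.0145, 0.0128, -0.0292, 0, 0, 0],
    [1, -0.0145, 0.0128, -0.0292, 0, 0, 0],
    [1, -0.0222, 0.03, 0, 0, 0, 0],
    [1, -0.0222, 0.03, 0, 0, 0, 0],
    [1, -0.0222, 0.03, 0, 0, 0, 0],
    [1, -0.0222, 0.03, 0, 0, 0, 0],
    [1, -0.0222, 0.03, 0, 0, 0, 0],
    [1, -0.0222, 0.03, 0, 0, 0, 0],
    [1, -0.0222, 0.03, 0, 0, 0, 0],
    [1, -0.0222, 0.03, 0, 0, 0, 0],
    [1, -0.0222, 0.03, 0, 0, 0, 0],
    [1, -0.0222, 0.03, 0, 0, 0, 0]
  ]
}}

```text
time_s: 1.43
tcp_pos: [0.3796, -0.1987, 0.4207]
eef_rot: [180.0, 0.0, -163.9]
contact_force: [1.5, 0.2, 0.6]
gripper_width: 0.0877
gripper_force: 0.0
```

{"fn": "apply_moves", "kwargs": {
  "targets": [
    [1, 0, 0, 0, 0, 0, -0.0683],
    [1, 0, 0, 0, 0, 0, -0.0683],
    [1, 0, 0, 0, 0, 0, -0.0683],
    [1, 0, 0, 0, 0, 0, -0.0683],
    [1, 0, 0, 0, 0, 0, -0.0683],
    [1, 0, 0, 0, 0, 0, -0.0683],
    [1, 0, 0, 0, 0, 0, -0.0683],
    [1, 0, 0, 0, 0, 0, -0.0683],
    [1, 0, 0, 0, 0, 0, -0.0683],
    [1, 0, 0, 0, 0, 0, -0.0683],
    [1, 0, 0, 0, 0, 0, -0.0683],
    [1, 0, 0, 0, 0, 0, -0.0683],
    [1, 0, 0, 0, 0, 0, -0.0683],
    [1, 0, 0, 0, 0, 0, -0.0683],
    [1, 0, 0, 0, 0, 0, -0.0683],
    [1, 0, 0, 0, 0, 0, -0.0683]
  ]
}}

```text
time_s: 2.77
tcp_pos: [0.3795, -0.2004, 0.4205]
eef_rot: [180.0, 0.0, -65.2]
contact_force: [0.1, -0.5, -0.8]
gripper_width: 0.0877
gripper_force: 0.0
```

```bash
python3 - <<'E'
from h import *
s=get_state();print(s['time_s'],s['tcp_pos'],s['eef_rot'],s['joints'].round(1))
plan([('r',Rlean(-65.5,0)),('p',[.413,.155,.30]),('r',Rlean(-65.5,40)),('p',[.413,.155,.12])])
E
```

```text
2.7667 [ 0.37950053 -0.20040996  0.42046513] [ 1.79978533e+02  2.55775955e-02 -6.51978229e+01] [ -1.3  -7.6  -9.5  -0.  -88.1  26.1]
1 x turn [0.0002, 0.0003, 0.0034]
10 x shift [-0.031, -0.0178, 0.012]
7 x turn [0.0, 0.0635, -0.0]
5 x shift [-0.0231, 0.0, 0.0276]
```

{"fn": "apply_moves", "kwargs": {
  "targets": [
    [1, -0.031, -0.0178, 0.012, 0, 0, 0],
    [1, -0.031, -0.0178, 0.012, 0, 0, 0],
    [1, -0.031, -0.0178, 0.012, 0, 0, 0],
    [1, -0.031, -0.0178, 0.012, 0, 0, 0],
    [1, -0.031, -0.0178, 0.012, 0, 0, 0],
    [1, -0.031, -0.0178, 0.012, 0, 0, 0],
    [1, -0.031, -0.0178, 0.012, 0, 0, 0],
    [1, -0.031, -0.0178, 0.012, 0, 0, 0],
    [1, -0.031, -0.0178, 0.012, 0, 0, 0],
    [1, -0.031, -0.0178, 0.012, 0, 0, 0],
    [1, 0, 0, 0, 0, 0.0635, 0],
    [1, 0, 0, 0, 0, 0.0635, 0],
    [1, 0, 0, 0, 0, 0.0635, 0],
    [1, 0, 0, 0, 0, 0.0635, 0],
    [1, 0, 0, 0, 0, 0.0635, 0],
    [1, 0, 0, 0, 0, 0.0635, 0],
    [1, 0, 0, 0, 0, 0.0635, 0],
    [1, 0, 0, 0, 0, 0, 0]
  ]
}}

```text
time_s: 4.27
tcp_pos: [0.4126, 0.1558, 0.2991]
eef_rot: [179.7, -40.5, -65.2]
contact_force: [-0.1, -1.1, -0.3]
gripper_width: 0.0876
gripper_force: 0.0
```

```bash
python3 - <<'E'
from h import *
s=get_state();print(s['time_s'],s['tcp_pos'],s['eef_rot'],s['joints'].round(1))
plan([('r',Rlean(-65.5,40)),('p',[.413,.155,.10])])
E
```

```text
4.2667 [0.41261251 0.15584116 0.29914936] [179.72496059 -40.54778108 -65.17086357] [ 69.9   3.9 -35.6  27.3 -82.8 -56.7]
1 x turn [0.0007, -0.0061, 0.0028]
6 x shift [-0.0212, -0.0, 0.0255]
```

{"fn": "apply_moves", "kwargs": {
  "targets": [
    [1, -0.0219, 0, 0.0261, 0, -0.006, 0.003],
    [1, -0.0219, 0, 0.0261, 0, 0, 0],
    [1, -0.0219, 0, 0.0261, 0, 0, 0],
    [1, -0.0219, 0, 0.0261, 0, 0, 0],
    [1, -0.0219, 0, 0.0261, 0, 0, 0],
    [1, -0.0219, 0, 0.0261, 0, 0, 0],
    [1, -0.0219, 0, 0.0261, 0, 0, 0],
    [1, -0.0219, 0, 0.0261, 0, 0, 0],
    [1, 0, 0, 0, 0, 0, 0]
  ]
}}

```text
time_s: 5.02
tcp_pos: [0.4134, 0.1568, 0.0266]
eef_rot: [180.0, -39.8, -65.6]
contact_force: [1.8, -0.3, 5.8]
gripper_width: 0.088
gripper_force: 3.2
```

```bash
python3 - <<'E'
from h import *
s=get_state();print(s['time_s'],s['tcp_pos'],s['eef_rot'],s['joints'].round(1))
c=cap('scene');cv2.imwrite('pics/g1.png',cv2.resize(c['frame'][200:400,200:440,::-1],None,fx=3,fy=3,interpolation=cv2.INTER_CUBIC))
plan([('r',Rlean(-65.5,40)),('p',[.413,.155,.026])])
E
```

```text
5.0167 [0.41343619 0.15677035 0.02655012] [179.96052574 -39.83070537 -65.5625655 ] [ 66.3  26.  -54.7  41.1 -46.5 -80.4]
1 x turn [0.0015, 0.0035, -0.0015]
1 x shift [0.0003, 0.0008, 0.0019]
```

View pics/g1.png

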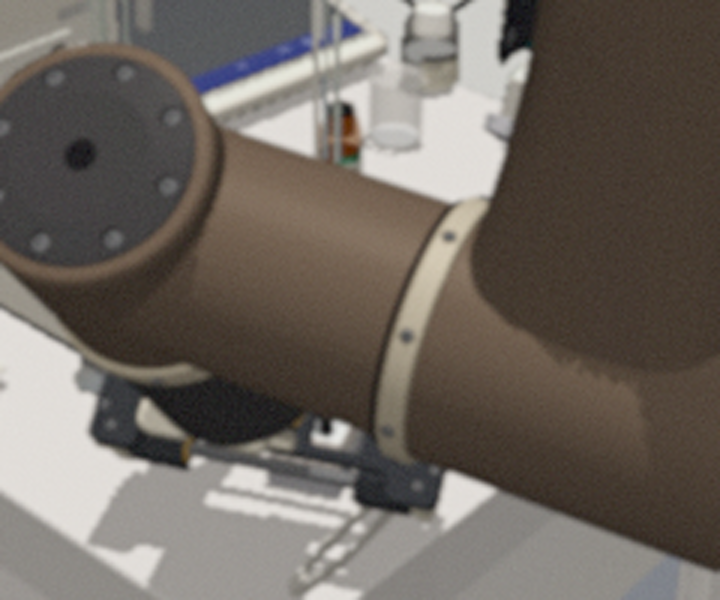

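The picture shows the arm covering most of the view. The gripper is at about (280,470), with the cell's port visible at (325,425) between the fingers. I'll close on the cell now.

{"fn": "apply_moves", "kwargs": {
  "newtons": 30,
  "targets": [
    [0.3, 0, 0, 0, 0, 0, 0],
    [0.3, 0, 0, 0, 0, 0, 0],
    [0.3, 0, 0, 0, 0, 0, 0],
    [0.3, 0, 0, 0, 0, 0, 0],
    [0.3, 0, 0, 0, 0, 0, 0],
    [0.3, 0, 0, 0, 0, 0, 0],
    [0.3, 0, 0, 0, 0, 0, 0],
    [0.3, 0, 0, 0, 0, 0, 0]
  ]
}}

```text
time_s: 5.73
tcp_pos: [0.4129, 0.1578, 0.0283]
eef_rot: [-179.8, -39.5, -65.9]
contact_force: [-1.4, 0.2, 1.8]
gripper_width: 0.0436
gripper_force: 30.0
```

```bash
cat >> h.py <<'E'
YAW=-87.3; HOME=np.array([.4202,-.0320,0]); OFF=.0186
def S(x,y,z): # stand -> world
    a=dirv(YAW);b=dirv(YAW+90);return HOME+x*a+y*b+[0,0,z]
def toS(p):
    d=np.asarray(p)-HOME;return np.array([d@dirv(YAW),d@dirv(YAW+90),p[2]])
def T(x,y,zb): return S(x-OFF,y,zb+.0283)   # TCP for cell centre x,y and underside height
E
python3 - <<'E'
from h import *
p,R=pose();print(toS(p),T(-.1,-.003,.05))
plan([('p',p+[0,0,.1]),('r',Rlean(YAW,39.5)),('p',T(-.12,-.003,.05)),('p',T(-.07,-.003,.03)),('p',T(-.0035,-.003,.026)),('p',T(-.0035,-.003,.016))],vmm=30)
E
```

```text
[-0.18991295  0.00162937  0.02834891] [0.41161651 0.08632702 0.0783    ]
4 x shift [0.0159, -0.0001, -0.0193]
4 x turn [-0.0385, 0.0002, 0.046]
3 x shift [0.0026, 0.0015, 0.0238]
2 x shift [0.0129, 0.0, 0.0236]
3 x shift [0.0163, -0.0, 0.0151]
1 x shift [-0.0064, -0.0, 0.0077]
```

{"fn": "apply_moves", "kwargs": {
  "targets": [
    [0.3, 0.0159, 0, -0.0193, 0, 0, 0],
    [0.3, 0.0159, 0, -0.0193, 0, 0, 0],
    [0.3, 0.0159, 0, -0.0193, 0, 0, 0],
    [0.3, 0.0159, 0, -0.0193, 0, 0, 0],
    [0.3, 0, 0, 0, -0.0385, 0.0002, 0.046],
    [0.3, 0, 0, 0, -0.0385, 0.0002, 0.046],
    [0.3, 0, 0, 0, -0.0385, 0.0002, 0.046],
    [0.3, 0, 0, 0, -0.0385, 0.0002, 0.046],
    [0.3, 0.0026, 0.0015, 0.0238, 0, 0, 0],
    [0.3, 0.0026, 0.0015, 0.0238, 0, 0, 0],
    [0.3, 0.0026, 0.0015, 0.0238, 0, 0, 0],
    [0.3, 0, 0, 0, 0, 0, 0]
  ]
}}

```text
time_s: 6.73
tcp_pos: [0.4082, 0.1015, 0.076]
eef_rot: [179.7, -39.7, -87.3]
contact_force: [-0.7, -1.4, -1.2]
gripper_width: 0.0439
gripper_force: 30.0
```

```bash
python3 - <<'E'
from h import *
p,R=pose();s=get_state();print(toS(p),s['eef_rot'],s['joints'].round(1),s['gripper_width'])
c=cap('top');cv2.imwrite('pics/t2.png',cv2.resize(c['frame'][200:330,190:400,::-1],None,fx=3.5,fy=3.5,interpolation=cv2.INTER_CUBIC))
plan([('r',Rlean(YAW,39.5)),('p',T(-.07,-.003,.03)),('p',T(-.0035,-.003,.026)),('p',T(-.0035,-.003,.016))],vmm=30)
E
```

```text
[-0.13389465 -0.00570911  0.07600076] [179.68978755 -39.74878998 -87.29959285] [ 59.5  23.4 -44.   23.6 -59.7 -75.7] 0.04391774565454247
1 x turn [0.0021, -0.002, 0.0001]
2 x shift [0.0122, -0.0008, 0.0223]
3 x shift [0.0163, -0.0, 0.0151]
1 x shift [-0.0064, -0.0, 0.0077]
```

View pics/t2.png

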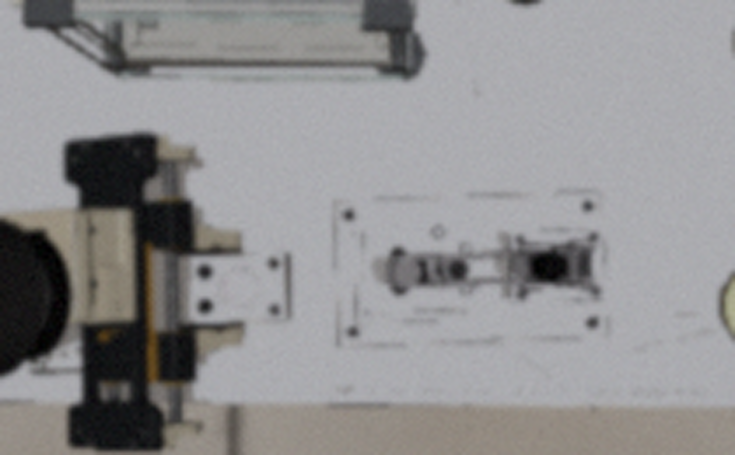

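The top view shows the cell held level at about (240,287), ports on the left, rear edge at (289,286) and the nest to its right. I'll measure the cell-to-tool offset from depth.

```bash
python3 - <<'E'
from h import *
c=cap('top');w=cloud(c)[255:312,235:285].reshape(-1,3)
st=cloud(c)[240:312,280:380].reshape(-1,3);q=st[(st[:,2]>.011)&(st[:,2]<.021)]
r=cv2.minAreaRect(q[:,:2].astype(np.float32)*1000);print('stand',r)
p,R=pose()
q=w[(w[:,2]>.08)&(w[:,2]<.096)]
print('z',np.median(q[:,2]),len(q))
r=cv2.minAreaRect(q[:,:2].astype(np.float32)*1000);print(r)
s=np.array([toS(x) for x in q]);print('stand-frame pct',np.percentile(s[:,:2],[1,5,50,95,99],axis=0).round(4).tolist(),toS(p))
# dark features on top: sub-pixel blobs near u 247-270
f=cv2.cvtColor(c['frame'],cv2.COLOR_RGB2GRAY)
K=np.array(c['camera_matrix']);M=np.array(c['T'])
def ray(u,v,z):
    d=M[:3,:3]@[(u-K[0,2])/K[0,0],(v-K[1,2])/K[1,1],1];return M[:3,3]+d*(z-M[2,3])/d[2]
for (u,v,z) in [(190+205/3.5,200+271/3.5,.098),(190+205/3.5,200+306/3.5,.098),(190+273/3.5,200+263/3.5,.088),(190+274/3.5,200+309/3.5,.088),(190+289/3.5,200+286/3.5,.075)]: print(toS(ray(u,v,z)).round(4))
for (u,v) in [(348,215),(588,206),(353,332),(592,322)]: print('screw',toS(ray(190+u/3.5,200+v/3.5,.017)).round(4))
E
```

```text
stand ((421.9574279785156, -69.62928771972656), (100.16101837158203, 185.2171173095703), 2.6253645420074463)
z 0.09012387554726808 588
((408.98382568359375, 84.40823364257812), (78.7291259765625, 59.34762191772461), 1.0461645126342773)
stand-frame pct [[-0.1463, -0.0406], [-0.1434, -0.0335], [-0.1209, -0.0048], [-0.0896, 0.0241], [-0.0871, 0.0317]] [-0.13740781 -0.0035226   0.07775611]
[-0.1344  0.0038  0.098 ]
[-0.1351 -0.0186  0.098 ]
[-0.0915  0.0072  0.088 ]
[-0.0918 -0.0225  0.088 ]
[-0.0824 -0.0082  0.075 ]
screw [-0.0439  0.0384  0.017 ]
screw [0.1221 0.0381 0.017 ]
screw [-0.0433 -0.0419  0.017 ]
screw [ 0.1212 -0.0417  0.017 ]
```

```bash
sed -i 's/OFF=.0186/OFF=.0212/; s/S(x-OFF,y,zb/S(x-OFF,y+.0015,zb/' h.py
python3 - <<'E'
from h import *
plan([('p',T(-.07,-.003,.03)),('p',T(-.0035,-.003,.026))],vmm=25)
E
```

```text
3 x shift [0.0077, -0.0007, 0.0148]
3 x shift [0.0162, -0.0, 0.0152]
```

{"fn": "apply_moves", "kwargs": {
  "targets": [
    [0.3, 0.0077, -0.0007, 0.0148, 0, 0, 0],
    [0.3, 0.0077, -0.0007, 0.0148, 0, 0, 0],
    [0.3, 0.0077, -0.0007, 0.0148, 0, 0, 0],
    [0.3, 0.0081, 0, 0.0076, 0, 0, 0],
    [0.3, 0.0081, 0, 0.0076, 0, 0, 0],
    [0.3, 0.0081, 0, 0.0076, 0, 0, 0],
    [0.3, 0.0081, 0, 0.0076, 0, 0, 0],
    [0.3, 0.0081, 0, 0.0076, 0, 0, 0],
    [0.3, 0.0081, 0, 0.0076, 0, 0, 0],
    [0.3, 0, 0, 0, 0, 0, 0],
    [0.3, 0, 0, 0, 0, 0, 0],
    [0.3, 0, 0, 0, 0, 0, 0]
  ]
}}

```text
time_s: 7.83
tcp_pos: [0.4183, -0.0061, 0.0544]
eef_rot: [-179.9, -39.5, -87.3]
contact_force: [0.1, 0.1, -2.1]
gripper_width: 0.0442
gripper_force: 30.0
```

```bash
python3 - <<'E'
from h import *
c=cap('top');cv2.imwrite('pics/t3.png',cv2.resize(c['frame'][230:320,230:370,::-1],None,fx=5.5,fy=5.5,interpolation=cv2.INTER_CUBIC))
w=cloud(c)[240:312,250:380].reshape(-1,3)
P=[]
for i in range(3):
    cap('top');p,R=pose();P.append(toS(p).round(4).tolist())
print(P,get_state()['joints'].round(1),get_state()['contact_force'],get_state()['eef_rot'])
plan([('p',T(-.0035,-.003,.026)),('p',T(-.0035,-.003,.016))],vmm=25)
E
```

```text
[[-0.0263, -0.0006, 0.0543], [-0.0263, -0.0007, 0.0543], [-0.0263, -0.0007, 0.0543]] [ 48.2  21.7 -55.2  36.  -49.5 -78. ] [ 0.84958789  0.15265468 -1.1848629 ] [-179.97462228  -39.48748117  -87.28235152]
1 x shift [0.0012, 0.0008, 0.001]
1 x shift [-0.0064, 0.0, 0.0077]
```

View pics/t3.png

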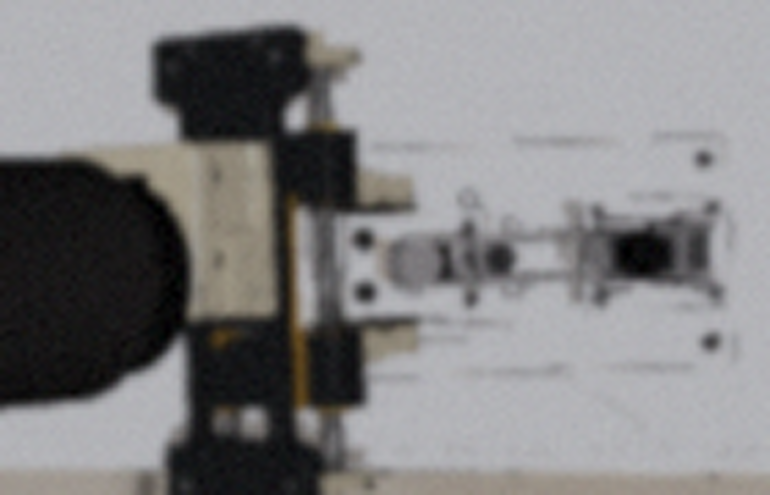

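The view shows the ports at about (364,265), the cell's rear screws at (470,263), and the stand screws at (703,158) and (711,342). I'll compute the cell's position relative to the stand from these pixels.

```bash
python3 - <<'E'
from h import *
c=cap('top');K=np.array(c['camera_matrix']);M=np.array(c['T'])
f=cv2.cvtColor(c['frame'],cv2.COLOR_RGB2GRAY).astype(float)
def blob(u,v,z,r=3):
    u=230+u/5.5-.4;v=230+v/5.5-.4;i,j=int(round(v)),int(round(u));a=f[i-r:i+r+1,j-r:j+r+1];wt=np.clip(np.median(a)-a-5,0,None)
    V,U=np.mgrid[i-r:i+r+1,j-r:j+r+1];u,v=(U*wt).sum()/wt.sum(),(V*wt).sum()/wt.sum()
    d=M[:3,:3]@[(u-K[0,2])/K[0,0],(v-K[1,2])/K[1,1],1];return toS(M[:3,3]+d*(z-M[2,3])/d[2]).round(4)
for n,u,v,z in [('port',363,239,.076),('port',365,292,.076),('rear',470,228,.066),('rear',471,298,.066),('screw',703,158,.017),('screw',711,342,.017)]: print(n,blob(u,v,z))
E
```

```text
port [-0.0293  0.0092  0.076 ]
port [-0.0296 -0.0126  0.076 ]
rear [0.0154 0.009  0.066 ]
rear [ 0.0148 -0.0138  0.066 ]
screw [0.1209 0.0391 0.017 ]
screw [ 0.1205 -0.0408  0.017 ]
```

{"fn": "apply_moves", "kwargs": {
  "targets": [
    [0.3, 0.0033, 0.002, 0.0027, 0, 0, 0],
    [0.3, 0, 0, 0, 0, 0, 0],
    [0.3, -0.0021, 0, 0.0026, 0, 0, 0],
    [0.3, -0.0021, 0, 0.0026, 0, 0, 0],
    [0.3, -0.0016, 0, 0.0019, 0, 0, 0],
    [0.3, 0, 0, 0, 0, 0, 0],
    [0.3, 0, 0, 0, 0, 0, 0],
    [0.3, 0, 0, 0, 0, 0, 0]
  ]
}}

```text
time_s: 8.75
tcp_pos: [0.4161, -0.0108, 0.0451]
eef_rot: [180.0, -39.5, -87.3]
contact_force: [0.0, 0.4, -0.9]
gripper_width: 0.044
gripper_force: 30.0
```

{"fn": "apply_moves", "kwargs": {
  "targets": [
    [0.3, -0.0006, 0, 0.0008, 0, 0, 0],
    [0.3, 0, 0, 0, 0, 0, 0],
    [0.3, 0, 0, 0, 0, 0, 0]
  ]
}}

```text
time_s: 9.0
tcp_pos: [0.4163, -0.0108, 0.0444]
eef_rot: [-180.0, -39.5, -87.3]
contact_force: [0.6, -0.6, 1.5]
gripper_width: 0.0438
gripper_force: 30.0
```

{"fn": "apply_moves", "kwargs": {
  "targets": [
    [0.3, -0.0006, 0, 0.0008, 0, 0, 0],
    [0.3, 0, 0, 0, 0, 0, 0],
    [0.3, 0, 0, 0, 0, 0, 0]
  ]
}}

```text
time_s: 9.25
tcp_pos: [0.4165, -0.0111, 0.0442]
eef_rot: [-179.9, -39.6, -87.3]
contact_force: [-2.2, 2.6, 14.1]
gripper_width: 0.0439
gripper_force: 30.0
```

{"fn": "apply_moves", "kwargs": {
  "targets": [
    [0.3, 0.0005, 0, -0.0007, 0, 0, 0],
    [0.3, 0.0008, 0, 0.0006, 0, 0, 0],
    [0.3, 0.0008, 0, 0.0006, 0, 0, 0],
    [0.3, 0, 0, 0, 0, 0, 0],
    [0.3, 0, 0, 0, 0, 0, 0]
  ]
}}

```text
time_s: 9.67
tcp_pos: [0.4168, -0.0123, 0.0443]
eef_rot: [-179.9, -39.5, -87.3]
contact_force: [0.4, 2.2, 4.7]
gripper_width: 0.0436
gripper_force: 30.0
```

{"fn": "apply_moves", "kwargs": {
  "targets": [
    [0.3, 0.0008, 0, 0.0006, 0, 0, 0],
    [0.3, 0, 0, 0, 0, 0, 0],
    [0.3, 0, 0, 0, 0, 0, 0]
  ]
}}

```text
time_s: 9.92
tcp_pos: [0.4169, -0.0132, 0.0443]
eef_rot: [-179.9, -39.5, -87.3]
contact_force: [2.0, 2.8, 6.7]
gripper_width: 0.044
gripper_force: 30.0
```

{"fn": "apply_moves", "kwargs": {
  "targets": [
    [0.3, 0.0008, 0, 0.0006, 0, 0, 0],
    [0.3, 0, 0, 0, 0, 0, 0],
    [0.3, 0, 0, 0, 0, 0, 0]
  ]
}}

```text
time_s: 10.17
tcp_pos: [0.4171, -0.0136, 0.0443]
eef_rot: [-179.9, -39.4, -87.3]
contact_force: [-3.3, 8.4, 9.2]
gripper_width: 0.044
gripper_force: 30.0
```

{"fn": "apply_moves", "kwargs": {
  "targets": [
    [0.3, 0.0006, 0, 0.0002, 0, 0, 0],
    [0.3, 0, 0, 0, 0, 0, 0],
    [0.3, 0, 0, 0, 0, 0, 0]
  ]
}}

```text
time_s: 10.42
tcp_pos: [0.4172, -0.0137, 0.0443]
eef_rot: [-179.9, -39.4, -87.3]
contact_force: [-7.3, 12.0, 9.5]
gripper_width: 0.0441
gripper_force: 30.0
```

{"fn": "apply_moves", "kwargs": {
  "targets": [
    [0.3, 0, -0.001, 0, 0, 0, 0],
    [0.3, 0, -0.001, 0, 0, 0, 0],
    [0.3, 0, 0, 0, 0, 0, 0],
    [0.3, 0, 0, 0, 0, 0, 0]
  ]
}}

```text
time_s: 10.75
tcp_pos: [0.4182, -0.0139, 0.0443]
eef_rot: [-179.9, -39.3, -87.4]
contact_force: [-21.4, 23.3, 19.4]
gripper_width: 0.0437
gripper_force: 30.1
```

{"fn": "apply_moves", "kwargs": {
  "targets": [
    [0.3, 0, -0.001, 0, 0, 0, 0],
    [0.3, 0, 0, 0, 0, 0, 0],
    [0.3, 0, 0, 0, 0, 0, 0]
  ]
}}

```text
time_s: 11.0
tcp_pos: [0.419, -0.0138, 0.0443]
eef_rot: [-179.9, -39.3, -87.4]
contact_force: [-25.1, 25.7, 21.1]
gripper_width: 0.044
gripper_force: 30.1
```

{"fn": "apply_moves", "kwargs": {
  "targets": [
    [0.3, 0.0002, 0, -0.0016, 0, 0, 0],
    [0.3, 0, 0, 0, 0, 0, 0],
    [0.3, 0, 0, 0, 0, 0, 0],
    [0.3, 0, 0, 0, 0, 0, 0]
  ]
}}

```text
time_s: 11.33
tcp_pos: [0.4195, -0.0136, 0.0452]
eef_rot: [-180.0, -39.4, -87.3]
contact_force: [-2.8, 6.6, 0.8]
gripper_width: 0.0438
gripper_force: 30.0
```

{"fn": "apply_moves", "kwargs": {
  "targets": [
    [0.3, 0, -0.0005, 0, 0, 0, 0],
    [0.3, 0, 0, 0, 0, 0, 0],
    [0.3, 0, 0, 0, 0, 0, 0]
  ]
}}

```text
time_s: 11.58
tcp_pos: [0.42, -0.0136, 0.0451]
eef_rot: [-180.0, -39.4, -87.3]
contact_force: [-4.1, 7.7, -0.8]
gripper_width: 0.0436
gripper_force: 30.0
```

```bash
python3 - <<'E'
from h import *
c=cap('top');cv2.imwrite('pics/t4.png',cv2.resize(c['frame'][230:320,230:370,::-1],None,fx=5.5,fy=5.5,interpolation=cv2.INTER_CUBIC))
K=np.array(c['camera_matrix']);M=np.array(c['T'])
f=cv2.cvtColor(c['frame'],cv2.COLOR_RGB2GRAY).astype(float)
def blob(u,v,z,r=3):
    u=230+u/5.5-.4;v=230+v/5.5-.4;i,j=int(round(v)),int(round(u));a=f[i-r:i+r+1,j-r:j+r+1];wt=np.clip(np.median(a)-a-5,0,None)
    V,U=np.mgrid[i-r:i+r+1,j-r:j+r+1];u,v=(U*wt).sum()/wt.sum(),(V*wt).sum()/wt.sum()
    d=M[:3,:3]@[(u-K[0,2])/K[0,0],(v-K[1,2])/K[1,1],1];return toS(M[:3,3]+d*(z-M[2,3])/d[2]).round(4)
for n,u,v,z in [('port',382,237,.066),('port',384,290,.066),('screw',703,158,.017),('screw',711,342,.017)]: print(n,blob(u,v,z))
print(toS(pose()[0]))
E
```

```text
port [-0.0201  0.0086  0.066 ]
port [-0.02   -0.0101  0.066 ]
screw [0.121  0.0392 0.017 ]
screw [ 0.1204 -0.0409  0.017 ]
[-0.01844608  0.00063177  0.04512151]
```

View pics/t4.png

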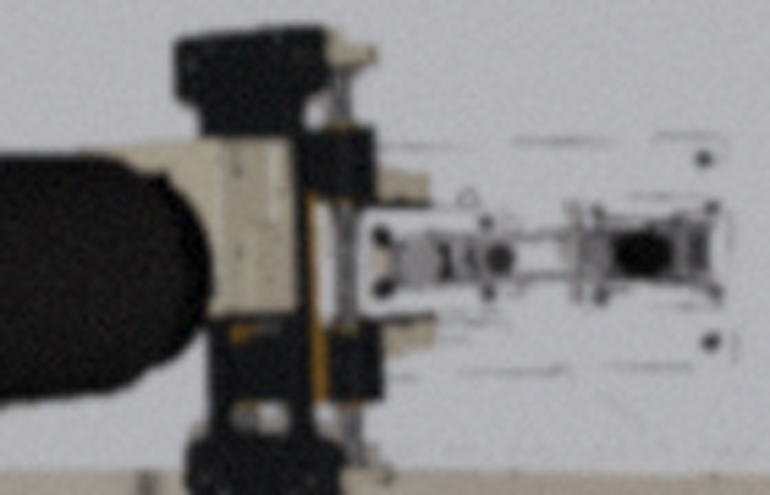

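The ports sit at about (382,262). The cell is near the rear pins, but the side pin has not been reached yet. I'll continue in +y.

{"fn": "apply_moves", "kwargs": {
  "targets": [
    [0.3, 0, -0.0007, 0, 0, 0, 0],
    [0.3, 0, 0, 0, 0, 0, 0],
    [0.3, 0, 0, 0, 0, 0, 0]
  ]
}}

```text
time_s: 11.88
tcp_pos: [0.4202, -0.0137, 0.0451]
eef_rot: [-180.0, -39.4, -87.3]
contact_force: [-10.8, 11.9, 3.3]
gripper_width: 0.044
gripper_force: 30.0
```

{"fn": "apply_moves", "kwargs": {
  "targets": [
    [0.3, 0, -0.0007, 0, 0, 0, 0],
    [0.3, 0, 0, 0, 0, 0, 0],
    [0.3, 0, 0, 0, 0, 0, 0]
  ]
}}

```text
time_s: 12.13
tcp_pos: [0.4204, -0.0137, 0.045]
eef_rot: [180.0, -39.4, -87.4]
contact_force: [-17.7, 16.0, 7.2]
gripper_width: 0.0442
gripper_force: 30.0
```

{"fn": "apply_moves", "kwargs": {
  "targets": [
    [0.3, 0, -0.0007, 0, 0, 0, 0],
    [0.3, 0, 0, 0, 0, 0, 0],
    [0.3, 0, 0, 0, 0, 0, 0]
  ]
}}

```text
time_s: 12.38
tcp_pos: [0.4206, -0.0138, 0.0449]
eef_rot: [180.0, -39.3, -87.4]
contact_force: [-24.5, 21.7, 10.6]
gripper_width: 0.0439
gripper_force: 30.1
```

{"fn": "apply_moves", "kwargs": {
  "newtons": 5,
  "targets": [
    [0.3, -0.0008, 0.0016, 0.0003, 0, 0, 0],
    [0.3, 0, 0, 0, 0, 0, 0],
    [0.3, 0, 0, 0, 0, 0, 0],
    [0.3, 0, 0, 0, 0, 0, 0]
  ]
}}

```text
time_s: 12.72
tcp_pos: [0.42, -0.014, 0.0446]
eef_rot: [180.0, -39.5, -87.3]
contact_force: [-6.1, 5.4, 0.4]
gripper_width: 0.0438
gripper_force: 5.0
```

{"fn": "apply_moves", "kwargs": {
  "targets": [
    [0.55, 0, 0, 0, 0, 0, 0],
    [0.6, 0, 0, 0, 0, 0, 0],
    [0.65, 0, 0, 0, 0, 0, 0],
    [0.65, 0, 0, 0, 0, 0, 0],
    [0.65, 0, 0, 0, 0, 0, 0]
  ]
}}

```text
time_s: 13.13
tcp_pos: [0.4203, -0.0141, 0.045]
eef_rot: [180.0, -39.5, -87.3]
contact_force: [-0.5, 0.3, -0.2]
gripper_width: 0.0565
gripper_force: 0.0
```

```bash
python3 - <<'E'
from h import *
p,R=pose();print(toS(p),p)
E
```

```text
[-0.01785339  0.00089673  0.04502692] [ 0.42025473 -0.01412419  0.04502692]
```

{"fn": "apply_moves", "kwargs": {
  "targets": [
    [0.65, 0, 0, -0.01, 0, 0, 0],
    [0.65, 0, 0, -0.02, 0, 0, 0],
    [0.65, 0, 0, -0.035, 0, 0, 0],
    [0.65, 0, 0, -0.035, 0, 0, 0],
    [0.65, 0, 0, -0.035, 0, 0, 0],
    [0.65, 0, 0, -0.035, 0, 0, 0],
    [0.65, 0, 0, 0, 0, 0, 0],
    [0.65, 0, 0, 0, 0, 0, 0]
  ]
}}

```text
time_s: 13.8
tcp_pos: [0.4157, 0.0959, 0.177]
eef_rot: [-179.8, -39.3, -87.3]
contact_force: [-0.1, 0.8, -0.5]
gripper_width: 0.0565
gripper_force: 0.0
```

```bash
python3 - <<'E'
from h import *
c=cap('top');im=cv2.resize(c['frame'][240:315,280:375,::-1],None,fx=7,fy=7,interpolation=cv2.INTER_CUBIC);cv2.imwrite('pics/t5.png',im)
K=np.array(c['camera_matrix']);M=np.array(c['T'])
f=cv2.cvtColor(c['frame'],cv2.COLOR_RGB2GRAY).astype(float)
# predicted pixels with cell home, for features
def px(s):
    w=S(*s);q=M[:3,:3].T@(w-M[:3,3]);return K[0,0]*q[0]/q[2]+K[0,2],K[1,1]*q[1]/q[2]+K[1,2]
def at(u,v,z):
    d=M[:3,:3]@[(u-K[0,2])/K[0,0],(v-K[1,2])/K[1,1],1];return toS(M[:3,3]+d*(z-M[2,3])/d[2])
for n,s in {'portA':(-.0225,.011,.066),'portB':(-.0225,-.011,.066),'rearA':(.022,.0145,.056),'rearB':(.022,-.0145,.056),'s1':(.12,.04,.017),'s2':(.12,-.04,.017),'s3':(-.045,.04,.017),'s4':(-.045,-.04,.017)}.items():
    u,v=px(s);i,j=int(round(v)),int(round(u));r=3
    for _ in range(2):
        a=f[i-r:i+r+1,j-r:j+r+1];wt=np.clip(np.percentile(a,50)-a-8,0,None);V,U=np.mgrid[i-r:i+r+1,j-r:j+r+1];uu,vv=(U*wt).sum()/wt.sum(),(V*wt).sum()/wt.sum();i,j=int(round(vv)),int(round(uu))
    print(n,((at(uu,vv,s[2])-s)*1000).round(1)[:2],a.min())
p,R=pose();print(p,toS(p),get_state()['joints'].round(1))
E
```

```text
portA [ 2.1 -2.3] 32.0
portB [1.9 0.5] 33.0
rearA [ 1.3 -9.6] 48.0
rearB [2.8 8.9] 38.0
s1 [ 0.9 -0.9] 86.0
s2 [ 0.4 -0.9] 65.0
s3 [ 0.6 -0.6] 71.0
s4 [ 0.7 -0.7] 85.0
[0.41498608 0.09428746 0.17616557] [-0.12639287  0.00074083  0.17616557] [ 58.7  14.4 -38.7  21.9 -72.4 -69.4]
```

View pics/t5.png

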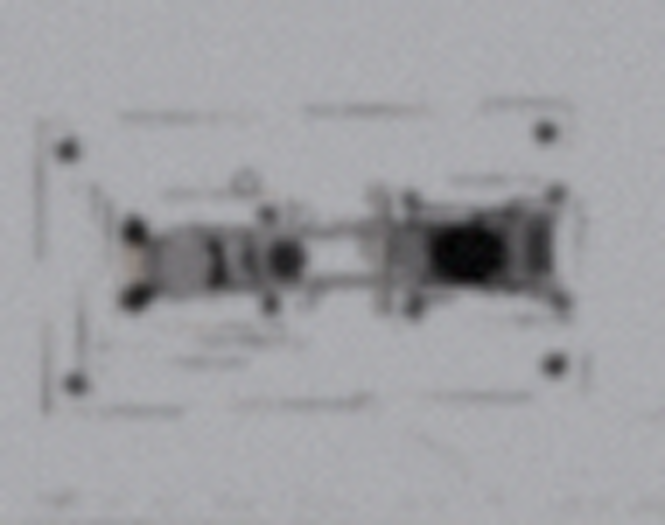

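The cell is seated: ports at (134,265), rear screws at (268,213) and (271,302), square with the stand screws and close to home. Next is the handle.

```bash
cat > hp.py <<'E'
from h import *
LEAN=20;t=np.radians(LEAN);zt=np.array([np.sin(t),-np.cos(t)]);xt=np.array([np.cos(t),np.sin(t)])
A=.019*zt+.0095*xt;B=.019*zt-.0095*xt
def tcp(phi,lead,s=0.003):
    ps=np.radians(3+78.5*(phi+2)/92);f=np.radians(phi);n=np.array([-np.cos(f),np.sin(f)]);e=np.array([np.sin(f),np.cos(f)])
    P=np.array([.073,.107])+.095*np.array([np.sin(ps),np.cos(ps)])+.009*n+s*e
    w=np.clip((phi-60)/20,0,1);q=P-lead*n-((1-w)*A+w*B);return S(q[0],0,q[1])
E
python3 - <<'E'
from hp import *
p,R=pose();a=tcp(-2,-.015);print(toS(a))
RL=Rlean(YAW,LEAN)
plan([('p',p+[0,0,.13]),('r',RL),('p',a+[0,0,.09]),('p',a)])
print('push')
for l,ph in [(.0,-2)]+[(.002,x) for x in range(4,91,6)]+[(.004,91)]: q=toS(tcp(ph,l))*1000;print(ph,q.round(1))
plan([('p',tcp(-2,0))]+[('p',tcp(x,.002)) for x in range(4,91,6)]+[('p',tcp(91,.004))],p=a,R=RL)
E
```

```text
[ 3.84563749e-02 -1.89074857e-18  2.18635359e-01]
4 x shift [0.0207, -0.0, -0.0251]
3 x turn [-0.0001, -0.0721, 0.0]
5 x shift [0.0312, 0.0001, 0.0108]
3 x shift [-0.0103, 0.0, 0.0282]
push
-2 [ 53.4   0.  219.2]
4 [ 64.2  -0.  219.1]
10 [ 73.    0.  218.3]
16 [ 81.6   0.  216.6]
22 [ 90.1  -0.  214.1]
28 [ 98.3  -0.  211. ]
34 [106.2   0.  207. ]
40 [113.7  -0.  202.4]
46 [120.8   0.  197.1]
52 [127.4  -0.  191.2]
58 [133.5   0.  184.7]
64 [142.5  -0.  179. ]
70 [152.6  -0.  173.5]
76 [162.1   0.  167.5]
82 [169.    0.  160.6]
88 [171.7  -0.  152. ]
91 [172.7  -0.  145.7]
1 x shift [0.0143, -0.0, 0.0046]
1 x shift [0.0101, 0.0, 0.0037]
1 x shift [0.0079, -0.0, 0.0038]
1 x shift [0.0075, -0.0, 0.0045]
1 x shift [0.0071, 0.0, 0.0052]
1 x shift [0.0066, 0.0, 0.0058]
1 x shift [0.0061, -0.0, 0.0064]
1 x shift [0.0055, 0.0, 0.0069]
1 x shift [0.0049, -0.0, 0.0074]
1 x shift [0.0042, 0.0, 0.0078]
1 x shift [0.0035, -0.0, 0.0082]
1 x shift [0.0065, 0.0, 0.0085]
1 x shift [0.0076, -0.0, 0.0087]
1 x shift [0.0069, -0.0, 0.0088]
1 x shift [0.0042, -0.0, 0.0089]
1 x shift [-0.0004, 0.0, 0.0089]
1 x shift [-0.0012, -0.0, 0.0063]
```

{"fn": "apply_moves", "kwargs": {
  "targets": [
    [0, 0.0207, 0, -0.0251, 0, 0, 0],
    [0, 0.0207, 0, -0.0251, 0, 0, 0],
    [0, 0.0207, 0, -0.0251, 0, 0, 0],
    [0, 0.0207, 0, -0.0251, 0, 0, 0],
    [0, 0, 0, 0, 0, -0.0721, 0],
    [0, 0, 0, 0, 0, -0.0721, 0],
    [0, 0, 0, 0, 0, -0.0721, 0],
    [0, 0.0312, 0, 0.0108, 0, 0, 0],
    [0, 0.0312, 0, 0.0108, 0, 0, 0],
    [0, 0.0312, 0, 0.0108, 0, 0, 0],
    [0, 0.0312, 0, 0.0108, 0, 0, 0],
    [0, 0.0312, 0, 0.0108, 0, 0, 0],
    [0, 0, 0, 0, 0, 0, 0],
    [0, 0, 0, 0, 0, 0, 0],
    [0, 0, 0, 0, 0, 0, 0]
  ]
}}

```text
time_s: 15.1
tcp_pos: [0.4223, -0.0716, 0.3082]
eef_rot: [179.9, -20.1, -87.4]
contact_force: [0.2, -0.4, 0.0]
gripper_width: 0.0003
gripper_force: 0.0
```

```bash
python3 - <<'E'
from hp import *
p,R=pose();s=get_state();print(toS(p),s['eef_rot'],s['joints'].round(1),s['gripper_width'],s['time_s'])
a=tcp(-2,-.015);plan([('r',Rlean(YAW,LEAN)),('p',a)])
E
```

```text
[3.96131646e-02 2.62824501e-04 3.08169262e-01] [179.91333684 -20.07724766 -87.38633442] [ 32.8  -6.  -32.2  17.8 -75.  -36.5] 0.00034613885095672356 15.1
1 x turn [0.0013, -0.0009, -0.0009]
3 x shift [-0.0106, 0.0001, 0.0279]
```

Descend, touch, then start pushing.

{"fn": "apply_moves", "kwargs": {
  "targets": [
    [0, -0.0106, 0, 0.0279, 0, 0, 0],
    [0, -0.0106, 0, 0.0279, 0, 0, 0],
    [0, -0.0106, 0, 0.0279, 0, 0, 0],
    [0, 0, 0, 0, 0, 0, 0],
    [0, 0.0072, 0, 0.0023, 0, 0, 0],
    [0, 0.0072, 0, 0.0023, 0, 0, 0],
    [0, 0.005, 0, 0.0018, 0, 0, 0],
    [0, 0.005, 0, 0.0018, 0, 0, 0],
    [0, 0.0079, 0, 0.0038, 0, 0, 0],
    [0, 0, 0, 0, 0, 0, 0],
    [0, 0, 0, 0, 0, 0, 0]
  ]
}}

```text
time_s: 16.02
tcp_pos: [0.4243, -0.1047, 0.2196]
eef_rot: [-180.0, -20.0, -87.4]
contact_force: [0.0, 0.1, 0.1]
gripper_width: 0.0006
gripper_force: 0.0
```

{"fn": "apply_moves", "kwargs": {
  "targets": [
    [0, 0.0075, 0, 0.0045, 0, 0, 0],
    [0, 0.0071, 0, 0.0052, 0, 0, 0],
    [0, 0.0066, 0, 0.0058, 0, 0, 0],
    [0, 0.0061, 0, 0.0064, 0, 0, 0],
    [0, 0.0055, 0, 0.0069, 0, 0, 0],
    [0, 0, 0, 0, 0, 0, 0],
    [0, 0, 0, 0, 0, 0, 0]
  ]
}}

```text
time_s: 16.6
tcp_pos: [0.4254, -0.1455, 0.2027]
eef_rot: [179.9, -20.1, -87.4]
contact_force: [-0.2, 0.1, -0.0]
gripper_width: 0.0006
gripper_force: 0.0
```

```bash
python3 - <<'E'
from hp import *
p,R=pose();s=get_state();print(toS(p),tcp(40,.002),s['joints'].round(1))
c=cap('scene');cv2.imwrite('pics/s6.png',cv2.resize(c['frame'][150:350,280:480,::-1],None,fx=3,fy=3,interpolation=cv2.INTER_CUBIC))
E
```

```text
[ 1.13655618e-01 -1.08032398e-04  2.02672014e-01] [ 0.42555674 -0.14558946  0.20240131] [ 21.8  -0.8 -43.6  22.9 -56.3 -33.5]
```

View pics/s6.png

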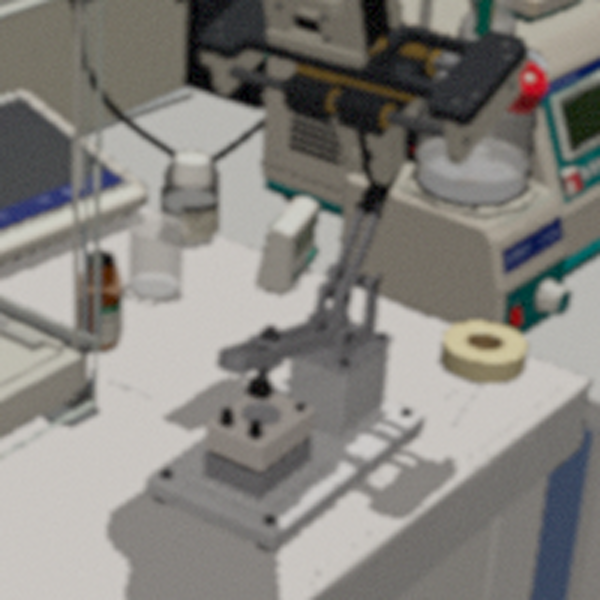

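The handle at (370,190) is leaning back under the fingers. The arm has come down, with the pad at (262,383) over the cell's disc, and the cell sits flat. I'll continue the arc.

{"fn": "apply_moves", "kwargs": {
  "targets": [
    [0, 0.0049, 0, 0.0074, 0, 0, 0],
    [0, 0.0042, 0, 0.0078, 0, 0, 0],
    [0, 0.0035, 0, 0.0082, 0, 0, 0],
    [0, 0.0065, 0, 0.0085, 0, 0, 0],
    [0, 0, 0, 0, 0, 0, 0],
    [0, 0, 0, 0, 0, 0, 0]
  ]
}}

```text
time_s: 17.15
tcp_pos: [0.4271, -0.1744, 0.1794]
eef_rot: [179.9, -20.1, -87.4]
contact_force: [0.3, 0.3, 0.4]
gripper_width: 0.0005
gripper_force: 0.0
```

{"fn": "apply_moves", "kwargs": {
  "targets": [
    [0, 0.0076, 0, 0.0087, 0, 0, 0],
    [0, 0.0069, 0, 0.0088, 0, 0, 0],
    [0, 0, 0, 0, 0, 0, 0],
    [0, 0, 0, 0, 0, 0, 0]
  ]
}}

```text
time_s: 17.48
tcp_pos: [0.4284, -0.1934, 0.1686]
eef_rot: [180.0, -20.1, -87.4]
contact_force: [-1.3, -0.1, 0.6]
gripper_width: 0.0005
gripper_force: 0.1
```

{"fn": "apply_moves", "kwargs": {
  "targets": [
    [0, 0.0042, 0, 0.0089, 0, 0, 0],
    [0, -0.0004, 0, 0.0089, 0, 0, 0],
    [0, 0, 0, 0, 0, 0, 0],
    [0, 0, 0, 0, 0, 0, 0]
  ]
}}

```text
time_s: 17.82
tcp_pos: [0.4289, -0.2027, 0.1533]
eef_rot: [180.0, -20.1, -87.3]
contact_force: [-0.4, 0.9, -0.4]
gripper_width: 0.0004
gripper_force: 0.0
```

{"fn": "apply_moves", "kwargs": {
  "targets": [
    [0, -0.0012, 0, 0.0035, 0, 0, 0],
    [0, 0, 0, 0, 0, 0, 0],
    [0, 0, 0, 0, 0, 0, 0]
  ]
}}

```text
time_s: 18.07
tcp_pos: [0.4293, -0.2026, 0.1496]
eef_rot: [-180.0, -20.0, -87.3]
contact_force: [-1.0, 0.1, 0.0]
gripper_width: 0.0005
gripper_force: 0.0
```

{"fn": "apply_moves", "kwargs": {
  "targets": [
    [0, -0.0012, 0, 0.0035, 0, 0, 0],
    [0, 0, 0, 0, 0, 0, 0],
    [0, 0, 0, 0, 0, 0, 0]
  ]
}}

```text
time_s: 18.32
tcp_pos: [0.4299, -0.203, 0.1467]
eef_rot: [-179.9, -20.1, -87.3]
contact_force: [-1.9, 1.6, 10.1]
gripper_width: 0.0007
gripper_force: 4.8
```

```bash
cat > chk.py <<'E'
from h import *
for n in('scene','top'):
    c=cap(n);w=cloud(c).reshape(-1,3);w=w[~np.isnan(w[:,0])]
    s=np.array([toS(x) for x in w[(abs(w[:,0]-.42)<.1)&(w[:,1]<.03)&(w[:,1]>-.25)]])
    m=(abs(s[:,1])<.012)&(s[:,2]>.085)
    for x in np.arange(-.03,.21,.02):
        q=s[m&(abs(s[:,0]-x)<.01)][:,2]
        if len(q):print(n,round(x,2),len(q),np.percentile(q,[5,25,50,90]).round(3))
    q=s[(s[:,2]>.05)&(s[:,2]<.06)&(abs(s[:,1])<.03)&(abs(s[:,0])<.04)];
    if len(q): print('celltop',q.min(0).round(4),q.max(0).round(4))
p,R=pose();print(toS(p))
E
python3 chk.py
```

```text
scene -0.03 156 [0.091 0.097 0.476 0.501]
scene -0.01 432 [0.091 0.106 0.514 0.533]
scene 0.01 147 [0.089 0.098 0.539 0.543]
scene 0.03 143 [0.087 0.093 0.546 0.551]
scene 0.05 131 [0.086 0.092 0.552 0.556]
scene 0.07 207 [0.087 0.094 0.104 0.121]
scene 0.09 102 [0.089 0.108 0.115 0.249]
scene 0.11 382 [0.114 0.19  0.217 0.25 ]
scene 0.13 201 [0.115 0.123 0.202 0.253]
scene 0.15 159 [0.121 0.129 0.157 0.249]
scene 0.17 114 [0.116 0.126 0.135 0.148]
scene 0.19 18 [0.113 0.116 0.12  0.123]
celltop [-0.0338 -0.0235  0.0501] [0.0308 0.0232 0.06  ]
top -0.03 149 [0.47  0.483 0.49  0.5  ]
top -0.01 233 [0.496 0.527 0.53  0.535]
top 0.01 252 [0.536 0.538 0.54  0.543]
top 0.03 254 [0.544 0.546 0.547 0.551]
top 0.05 256 [0.55  0.553 0.554 0.556]
top 0.07 226 [0.54  0.554 0.556 0.558]
top 0.09 146 [0.484 0.496 0.511 0.53 ]
top 0.11 110 [0.422 0.457 0.46  0.477]
top 0.13 86 [0.371 0.381 0.394 0.414]
top 0.15 61 [0.328 0.335 0.347 0.362]
top 0.17 47 [0.218 0.222 0.223 0.227]
top 0.19 29 [0.124 0.215 0.222 0.228]
celltop [-0.0282  0.0144  0.0505] [-0.0233  0.0213  0.0598]
[0.17122349 0.00159438 0.14670005]
```

{"fn": "apply_moves", "kwargs": {
  "targets": [
    [0, 0.0034, 0, -0.0094, 0, 0, 0],
    [0, 0.01, 0, -0.028, 0, 0, 0],
    [0, 0.01, 0, -0.028, 0, 0, 0],
    [0, 0.012, 0, -0.033, 0, 0, 0],
    [0, 0.012, 0, -0.033, 0, 0, 0],
    [0, 0.012, 0, -0.033, 0, 0, 0],
    [0, -0.02, 0, -0.03, 0, 0, 0],
    [0, -0.02, 0, -0.03, 0, 0, 0],
    [0, -0.02, 0, -0.03, 0, 0, 0],
    [0, -0.02, 0, -0.03, 0, 0, 0],
    [0, -0.02, 0, -0.03, 0, 0, 0],
    [0, -0.02, 0, -0.03, 0, 0, 0],
    [0, 0, 0, 0, 0, 0, 0]
  ]
}}

```text
time_s: 19.5
tcp_pos: [0.4224, -0.0245, 0.4522]
eef_rot: [-179.7, -19.9, -87.2]
contact_force: [1.6, -1.3, 0.9]
gripper_width: 0.0004
gripper_force: 0.0
```

```bash
python3 chk.py | grep -v "0\.[45]..\]"; python3 - <<'E'
from h import *
c=cap('scene');w=cloud(c).reshape(-1,3);w=w[(abs(w[:,0]-.42)<.06)&(abs(w[:,1]+.03)<.06)&(w[:,2]>.051)&(w[:,2]<.061)]
r=cv2.minAreaRect(np.array([toS(x)[:2] for x in w],np.float32)*1000);print(r)
E
```

```text
scene 0.01 57 [0.086 0.09  0.095 0.106]
scene 0.03 60 [0.086 0.089 0.092 0.095]
scene 0.05 55 [0.086 0.088 0.091 0.095]
scene 0.07 181 [0.087 0.094 0.102 0.118]
scene 0.09 91 [0.089 0.108 0.114 0.119]
scene 0.11 78 [0.094 0.114 0.117 0.12 ]
scene 0.13 87 [0.113 0.118 0.123 0.129]
scene 0.15 48 [0.117 0.121 0.127 0.13 ]
scene 0.17 53 [0.115 0.121 0.126 0.129]
scene 0.19 32 [0.114 0.12  0.125 0.129]
celltop [-0.0345 -0.0229  0.0501] [0.0318 0.0236 0.06  ]
top -0.03 383 [0.602 0.637 0.651 0.672]
top 0.03 20 [0.089 0.091 0.093 0.096]
top 0.05 23 [0.09  0.092 0.095 0.097]
top 0.07 60 [0.097 0.112 0.116 0.12 ]
top 0.09 80 [0.089 0.111 0.115 0.118]
top 0.11 62 [0.113 0.115 0.117 0.121]
top 0.13 47 [0.119 0.123 0.125 0.13 ]
top 0.15 65 [0.123 0.125 0.128 0.131]
top 0.17 61 [0.123 0.125 0.127 0.13 ]
top 0.19 46 [0.122 0.125 0.126 0.129]
celltop [ 0.0133 -0.0181  0.053 ] [0.0301 0.0216 0.0599]
[-0.00504378  0.00131606  0.4487072 ]
((-0.6794223785400391, -0.4496574401855469), (45.748008728027344, 64.3634262084961), 88.1910171508789)
```

```bash
python3 -c "
from plant import close_job
print(close_job())"
```

```text
the job is handed in; nothing more can be done
None
```

The job is handed in at about 20 s: the flow cell is clamped in the nest, the handle has stayed down past centre, and depth fits put the cell within about 1 mm of home and about 2° of square; I had no pad-force reading and did no final bystander check, and the verdict was not returned.

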